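# Touch the test probe to two contacts of an amplifier board

## Robot

A 6-joint arm with a two-finger parallel gripper is mounted at the origin on a cart in front of the work surface, level with it; the furniture and walls round the work are solid. World frame = base frame: x ahead of the robot, y to its left, z up, the work surface at z = 0. Lengths are in m, angles in rad, forces in N, time in s.
With the tool pointing down it reaches from about 0.3 to 1 m from the base axis. Payload 5.1 kg.
Tool frame: the origin (TCP) lies at the very end of the fingers, on their centre line; the grasp point (between the pads) lies 19 mm behind it; z points along the fingers, y is the line along which they close (so a half turn about z gives the same grasp; the last joint's range is limited). The gripper opens to 95 mm and grips with 3 to 60 N. Pads are 20 mm wide; open, the fingers measure 119 mm over their backs; the gripper's body (75 mm by 180 mm) begins 59 mm behind the grasp point.
Start: joints at [-1.297, 0.124, 1.65, -0, 1.367, -0.083], TCP at [0.227, -0.609, 0.215] pointing down, gripper open.
Joint ranges: [-2.61, 2.61], [-1.02, 2.33], [0.03, 2.71], [-1.35, 4.49], [0.32, 2.68], [-2.91, 2.91]. Speed limits (rad/s): [2.57, 2.57, 3.14, 3.14, 3.14, 3.14].

## Interface

Orientations are given as a unit quaternion [x, y, z, w].
In Python, from cell import * gives the robot as it stands. Calls block until the motion is done:
- goto(position, orientation): joint-space move of the TCP to a pose.
- movel(position, ori=None, rate=0.15, stop_force=None): straight line of the TCP; ori=None keeps the orientation; rate is the mean speed in m/s. With stop_force (N) it stops when the force on the tool has changed by that much, and returns True; else False.
- set_joints(angles): joint-space move.
- set_gripper(opening, effort=None): finger opening in m; effort is the grip in N (None keeps the last); returns when the fingers have stopped.
- hold(seconds).
- inverse_kinematics(position, orientation): joint angles nearest the present ones, or None.
- sense(): the state.
- snapshot(name): name is "scene" or "top" or "wrist"; returns (picture, depth): 384x512x3 uint8, blue, green, red; 384x512 float32, m along the optical axis (not along the pixel's ray), 0 where there is no reading.
- calibration(name): a dict with "fx", "fy", "cx", "cy" (pixels), "camera_from_world" (4x4, takes a point from world to camera coordinates); the wrist camera has in their place "hand_eye" (4x4, takes a point from camera to tool coordinates, whose origin is the TCP and whose axes are the flange's). Camera axes: x right, y down, z forward; pixel columns grow to the right and rows downward; lengths in m; the calibration is good to about 2 mm. A picture is of the moment at which its call begins: read the wrist's pose just before it. calibration takes no time and is no camera call.
A pose or a line that the arm cannot do raises IKError and nothing moves.
- hand_in(): hands the job in; it is judged then, once.
The state is a dict: "time_s": time; "q": joint angles; "qvel": joint speeds; "effort": joint torques, N m; "tool_pos": TCP position; "orientation": TCP orientation; "ft_force": force on the tool from outside, world axes, zero at the start; "ft_torque": the same for the moment, N m; "width": finger opening in m; "gripper_force": force on a finger pad.
Only numpy, scipy, OpenCV 4.12 (cv2) and the standard library are available. Lean on these libraries where they do the work, as an engineer would, in place of code of your own. Each camera call takes 0.05 s, during which the arm holds its last target. There are 200 camera calls.

## Task

Take the black test probe out of its stand and, holding it upright with the tip down, rest the tip for about half a second on the round brass contact of the green board, then in the same way on the square one. Finally put the probe back in its stand, tip down, and let go.

Things in the scene. Friction and masses are not known exactly. Their poses are not given: they have to be found in the camera images.
- probe: Black pen-shaped test probe, 118 mm long, handle up to 14 mm thick, about 30 g, standing tip down, a few degrees askew, in the stand (not those lying on the blue mat). Its y axis points to the tail, up at the start. Its long axis passes 7 mm beside the origin: tip end at (0, -59, 7) mm, tail end at (0, 59, 7) mm in its frame. Grip from above at about (0, 30, 7) mm, clear of the stand.
- stand: Probe stand fixed to the desk: dark round foot, 68 mm across, with an upright black tube, 26 mm outside, in its middle. Origin: middle of the foot's underside, z up. The flared mouth is 55 mm above the origin and 28 mm wide inside, narrowing to 18 mm at 44 mm; the tip stands on the tube's floor, 10 mm above the origin.
- round_contact: Round flat brass contact, 24 mm across, 5 mm high, one of three contacts (round, square, narrow bar; any order) in a row 50 mm apart on the green board (110 x 170 mm, fixed to the desk, its top 12 mm above it). Origin: centre of the contact's underside, z up; upper face 5 mm above.
- square_contact: Square flat brass contact, 23 x 23 mm, 5 mm high, in the same row (not the narrow 34 x 10 mm bar). Origin: centre of its underside, z up; upper face 5 mm above.

How it is judged:
On the way, in this order (a step that is already met when the one before it is completed fails the run):
1. the upright probe's tip rests on the round contact (contact force between probe and round_contact above 0.15 N and y of round_contact in the frame of probe below -0.045 m and angle between probe's own y axis and vertical below 0.5 rad), for 0.2 s.
2. the upright probe's tip rests on the square contact (contact force between probe and square_contact above 0.15 N and y of square_contact in the frame of probe below -0.045 m and angle between probe's own y axis and vertical below 0.5 rad), for 0.2 s.
At the end, for the whole second after the job is handed in: The probe stands tip down in the tube of its stand, within 0.3 rad of upright, its origin less than 80 mm above the stand's origin and within 22 mm of it sideways, at rest and released (horizontal distance between probe and stand below 0.022 m and z of probe in the frame of stand below 0.08 m and angle between probe's own y axis and vertical below 0.3 rad and linear speed of probe below 0.05 m/s); the robot touches nothing.
It also fails if it takes over 51 s, if anything falls off the work surface, if the arm or the gripper's body presses on something with over 40 N, if the wrist force passes 120 N, or if a joint passes its speed limit or range.

## Working session

There is one attempt and no reset: what is moved stays moved. The work goes in short steps, each a Python script; the robot and the scene stay as the last script left them, time stands still between calls to the robot, and variables do not carry over. Pictures are saved under pics/ and viewed, at most 10 in all, crops included, and the job is handed in when it is done.

```bash
mkdir -p pics; python3 - <<'E'
from cell import *
import cv2,numpy as np,pickle
d={}
for n in("scene","top"):
    p,z=snapshot(n); d[n]=(p,z,calibration(n)); cv2.imwrite(f"pics/{n}.png",p)
    c=calibration(n); print(n,c["fx"],c["cx"],np.linalg.inv(c["camera_from_world"]).round(3))
pickle.dump(d,open("d.pkl","wb")); print(sense()["time_s"],sense()["orientation"],calibration("wrist")["hand_eye"])
E
```

```text
scene 494.8677524424625 258.22108024306334 [[-0.897 -0.195  0.396  0.047]
 [-0.441  0.443 -0.781  0.971]
 [-0.023 -0.875 -0.483  0.635]
 [ 0.     0.     0.     1.   ]]
top 492.05627886797333 256.1181628582419 [[ 0.011 -0.989  0.149  0.326]
 [-1.    -0.007  0.024  0.04 ]
 [-0.023 -0.149 -0.989  1.174]
 [ 0.     0.     0.     1.   ]]
0.1 [ 9.84130121e-01  1.77445939e-01 -1.03792570e-04 -9.12842216e-04] [[ 7.77034494e-04 -9.55669645e-01 -2.94440020e-01  8.27894209e-02]
 [ 9.99999691e-01  7.77109376e-04  1.16745041e-04  7.52071658e-05]
 [ 1.17242409e-04 -2.94440020e-01  9.55669954e-01 -1.70671564e-01]
 [ 0.00000000e+00  0.00000000e+00  0.00000000e+00  1.00000000e+00]]
```

View pics/scene.png

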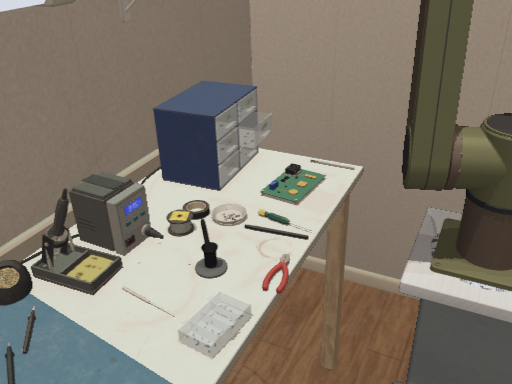

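View pics/top.png

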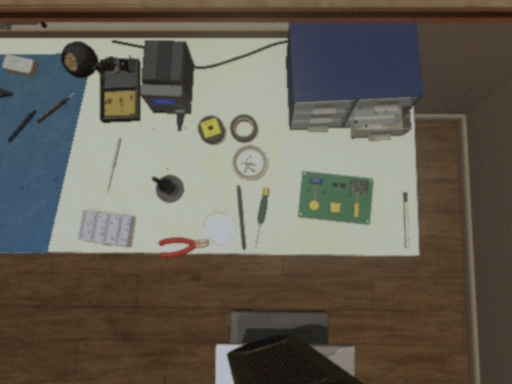

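The scene shows the probe in its stand at about (208,250). In the top view the stand is at (169,188) with the probe tail at (155,179). The board's round contact is near (314,205), the square near (335,208) and the bar near (357,210).

```bash
cat > h.py <<'E'
import numpy as np,cv2
def cloud(z,c,T):  # T: world from camera
    v,u=np.mgrid[:z.shape[0],:z.shape[1]]
    P=np.stack([(u-c["cx"])/c["fx"]*z,(v-c["cy"])/c["fy"]*z,z],-1)
    return P@T[:3,:3].T+T[:3,3]
E
python3 - <<'E'
import pickle
from h import *
d=pickle.load(open("d.pkl","rb"))
W={}
for n,(p,z,c) in d.items(): W[n]=cloud(z,c,np.linalg.inv(c["camera_from_world"]))
for n,px in(("top",[(169,188),(155,179),(314,205),(335,208),(357,210),(240,240)]),("scene",[(211,268),(205,222),(293,192),(302,184)])):
    for u,v in px: print(n,u,v,W[n][v,u].round(3))
s0=W["top"][188,169][:2]
for n in W:
    Q=W[n]; m=(np.linalg.norm(Q[...,:2]-s0,axis=-1)<.08)&(d[n][1]>0)
    for a,b in((-.01,.004),(.004,.03),(.03,.05),(.05,.065),(.065,.08),(.08,.1),(.1,.12),(.12,.14)):
        k=m&(Q[...,2]>a)&(Q[...,2]<b)
        if a>=.004 and k.any(): print(n,a,k.sum(),np.median(Q[k],0).round(4))
a=cv2.resize(d["top"][0][160:235,285:385],None,fx=5,fy=5,interpolation=cv2.INTER_CUBIC)
b=cv2.resize(d["top"][0][160:235,135:185],None,fx=5,fy=5,interpolation=cv2.INTER_CUBIC)
cv2.imwrite("pics/crop.png",np.hstack([a,b]))
E
```

```text
top 169 188 [0.506 0.271 0.045]
top 155 179 [0.513 0.286 0.125]
top 314 205 [ 0.472 -0.068  0.02 ]
top 335 208 [ 0.465 -0.118  0.017]
top 357 210 [ 0.461 -0.17   0.015]
top 240 240 [0.389 0.106 0.001]
scene 211 268 [0.506 0.29  0.008]
scene 205 222 [0.51  0.291 0.12 ]
scene 293 192 [ 0.469 -0.057  0.019]
scene 302 184 [ 0.467 -0.115  0.015]
scene 0.004 471 [0.5039 0.2905 0.0075]
scene 0.03 127 [0.5074 0.2868 0.0411]
scene 0.05 104 [0.51   0.2857 0.054 ]
scene 0.065 31 [0.5109 0.2884 0.0731]
scene 0.08 42 [0.5112 0.2905 0.09  ]
scene 0.1 42 [0.5121 0.293  0.1096]
scene 0.12 16 [0.5138 0.2929 0.1231]
top 0.004 542 [0.5043 0.2694 0.0073]
top 0.03 49 [0.5123 0.2761 0.0454]
top 0.05 88 [0.5096 0.2777 0.0545]
top 0.065 13 [0.5122 0.2798 0.0717]
top 0.08 16 [0.513  0.2818 0.0894]
top 0.1 19 [0.5123 0.2852 0.1101]
top 0.12 14 [0.5153 0.2893 0.1241]
```

View pics/crop.png

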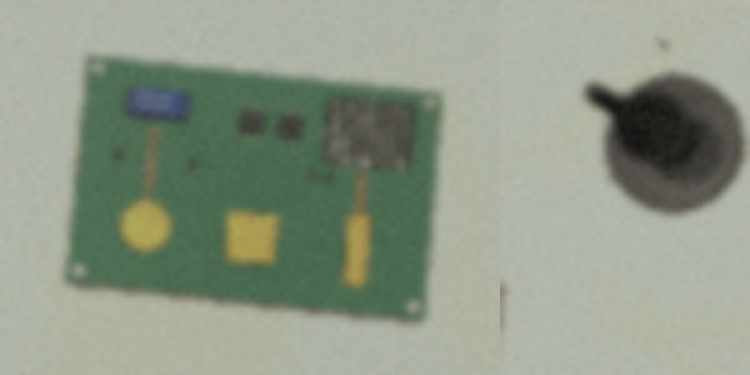

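The crop confirms it: the round contact is on the left (145,225), the square in the middle (250,237) and the bar on the right. The probe leans toward +y. Next I'll get wrist views over the board and then the stand.

```bash
python3 - <<'E'
from cell import *
from h import *
import pickle
from scipy.spatial.transform import Rotation as R
out={}
for n,p in(("board",[0.45,-0.09,0.2]),("stand",[0.47,0.285,0.27])):
    goto(p,[1,0,0,0]); s=sense(); c=calibration("wrist")
    T=np.eye(4);T[:3,:3]=R.from_quat(s["orientation"]).as_matrix();T[:3,3]=s["tool_pos"]
    im,z=snapshot("wrist"); T=T@c["hand_eye"]; Q=cloud(z,c,T); out[n]=(im,z,Q,T,c)
    print(n,s["time_s"],s["q"])
pickle.dump(out,open("w.pkl","wb"))
cv2.imwrite("pics/w.png",np.hstack([cv2.resize(out[n][0],(400,300)) for n in out]))
im,z,Q,*_=out["board"]
hsv=cv2.cvtColor(im,cv2.COLOR_BGR2HSV); m=cv2.inRange(hsv,(15,80,80),(35,255,255))
for i,st in enumerate(cv2.connectedComponentsWithStats(m)[2]):
    if 200<st[4]<1e5:
        k=cv2.connectedComponents(m)[1]==i; print(st,np.median(Q[k],0).round(4),Q[k].mean(0).round(4))
im,z,Q,*_=out["stand"]
m=(np.hypot(Q[...,0]-.506,Q[...,1]-.28)<.07)&(z>0)
k=m&(Q[...,2]>.004)&(Q[...,2]<.02); print("foot",k.sum(),Q[k].min(0),Q[k].max(0))
for a in np.arange(.04,.14,.01):
    k=m&(Q[...,2]>a)&(Q[...,2]<=a+.01)
    if k.any(): print(a.round(2),k.sum(),Q[k].mean(0).round(4),Q[k].min(0).round(4),Q[k].max(0).round(4))
E
```

```text
board 2.1333 [-3.15448251e-01 -3.07331050e-01  2.07597653e+00 -1.89989343e-04
  1.37269792e+00  1.25617033e+00]
stand 3.6083 [ 4.45983278e-01 -1.27828289e-01  1.80967543e+00 -4.09742951e-04
  1.46033205e+00  2.01800750e+00]
[139 115  13  18 213] [0.5055 0.0437 0.0136] [0.5053 0.0435 0.0144]
[229 141  21  21 319] [ 0.4731 -0.0679  0.0175] [ 0.4732 -0.0681  0.0194]
[270 145  21  21 372] [ 0.4682 -0.1172  0.0173] [ 0.4687 -0.117   0.02  ]
[315 145  13  29 252] [ 0.4633 -0.1671  0.0174] [ 0.4632 -0.1669  0.0184]
[   0  234  160   44 3128] [-0.0534  0.6269 -0.7493] [-0.0568  0.6482 -0.7446]
[ 281  234   65   45 2466] [-0.1169 -0.3071 -0.7498] [-0.1128 -0.3078 -0.7451]
[ 358  234   49   43 1063] [-0.066  -0.6484 -0.7498] [-0.0716 -0.638  -0.7438]
[ 88 269  13  49 212] [ 0.479  -0.0424  0.2985] [ 0.4788 -0.0429  0.2985]
[405 268  25  50 429] [ 0.4796 -0.1395  0.2969] [ 0.479  -0.1393  0.2961]
[ 272  305  102   30 2767] [-0.4407 -0.3762 -0.7501] [-0.438  -0.3759 -0.746 ]
[ 234  330  272   11 1352] [ 0.4701 -0.1279  0.3053] [ 0.4703 -0.1246  0.3054]
foot 1167 [0.47912122 0.24596607 0.00452095] [0.54490518 0.31164037 0.01918394]
0.04 113 [0.5125 0.2766 0.047 ] [0.5012 0.268  0.0404] [0.5232 0.2904 0.0498]
0.05 290 [0.5124 0.2773 0.0545] [0.4954 0.2617 0.0501] [0.5287 0.2955 0.0592]
0.06 8 [0.5149 0.2791 0.0638] [0.5114 0.2775 0.06  ] [0.5184 0.2826 0.0698]
0.07 10 [0.5159 0.2805 0.0746] [0.5113 0.2789 0.07  ] [0.5188 0.2838 0.08  ]
0.08 10 [0.5161 0.2822 0.0852] [0.5111 0.2802 0.0808] [0.5193 0.2862 0.0893]
0.09 10 [0.5164 0.283  0.0947] [0.5125 0.2815 0.0907] [0.5192 0.2861 0.0996]
0.1 14 [0.5167 0.2845 0.1052] [0.5122 0.2827 0.101 ] [0.5198 0.2883 0.1098]
0.11 13 [0.5169 0.2859 0.1159] [0.5119 0.2838 0.1122] [0.5199 0.2892 0.1199]
0.12 60 [0.5157 0.2898 0.1248] [0.5108 0.286  0.1205] [0.5196 0.2946 0.1278]
```

View pics/w.png

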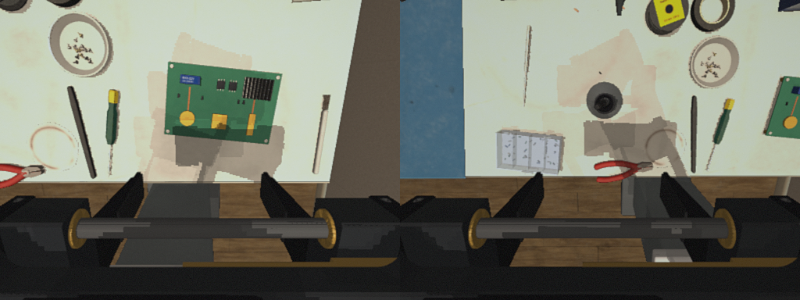

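The brass contacts and the stand are located in the wrist frame (left view: round (187,118), square (220,122); right view: stand at (605,100)). Now I'll grasp the probe with the tool aligned to its lean, then lift.

```bash
python3 - <<'E'
from cell import *
from h import *
from scipy.spatial.transform import Rotation as R
a=np.array([.035,.13,1]);a/=np.linalg.norm(a)
z=-a; x=np.array([1,0,0.])-z*z[0]; x/=np.linalg.norm(x)
q=R.from_matrix(np.c_[x,np.cross(z,x),z]).as_quat()
tail=np.array([.5152,.2903,.1265])
g=tail-a*(.029+.019)
goto(g+a*.09,q); movel(g,rate=.12); print(sense()["tool_pos"],sense()["time_s"])
set_gripper(0,20); s=sense(); print(s["width"],s["gripper_force"],s["ft_force"])
if s["width"]>.004:
    movel(g+a*.1,rate=.12)
    p=list(g+a*.1); p[:2]=[.5,.27]; p[2]=.21; movel(p,ori=[1,0,0,0],rate=.15)
s=sense(); print(s["width"],s["time_s"],s["tool_pos"])
A=snapshot("scene");B=snapshot("top")
import pickle; pickle.dump((A,B),open("g.pkl","wb"))
cv2.imwrite("pics/g.png",np.hstack([cv2.resize(A[0][120:300,140:320],(540,540)),cv2.resize(B[0][120:240,120:220],(250,300)).repeat(1,0)[:300] if 0 else cv2.copyMakeBorder(cv2.resize(B[0][120:240,120:220],(250,300)),0,240,0,0,0)]))
E
```

```text
[0.51427586 0.2845108  0.08009916] 5.0833
0.01066833176324704 19.918332807719707 [-0.55245049  0.02543827 -0.50031122]
0.010597503782626893 7.8 [0.49988562 0.26963648 0.20953926]
```

View pics/g.png

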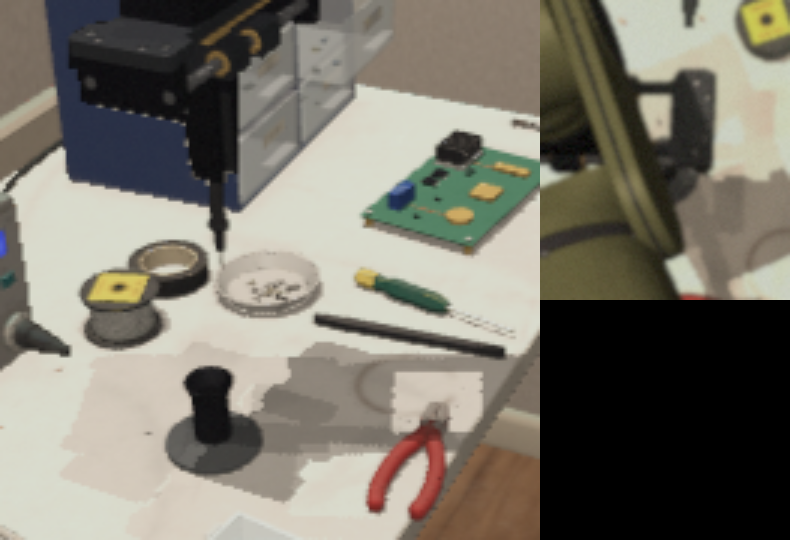

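The probe hangs upright in the gripper with its tip at crop (221,262), scene pixel ≈(213.8,207). The empty stand's mouth is at scene ≈(209.5,246.5). I'll check both against projection before continuing.

```bash
python3 - <<'E'
from cell import *
from h import *
c=calibration("scene")
for P in([.4999,.2696,.1395],[.512,.2788,.055],[.4731,-.068,.0175],[.4682,-.1172,.0173]):
    p=c["camera_from_world"]@np.r_[P,1]; print(p[:2]/p[2]*[c["fx"],c["fy"]]+[c["cx"],c["cy"]])
E
```

```text
[214.32588393 209.19518137]
[209.61884906 245.76874447]
[293.08970193 190.38558381]
[301.94628056 182.64697704]
```

```bash
python3 - <<'E'
from cell import *
D=[1,0,0,0]
def touch(x,y):
    goto([x,y,.125],D); f0=sense()["ft_force"][2]
    movel([x,y,.105],rate=.1)
    r=movel([x,y,.077],rate=.02,stop_force=2.0)
    hold(.1); s=sense(); print(r,s["tool_pos"],s["ft_force"][2]-f0)
    hold(.6); s=sense(); print(s["ft_force"][2]-f0,s["width"],s["time_s"])
    movel([x,y,.13],rate=.1)
goto([.473,-.068,.17],D)
touch(.4725,-.068)
touch(.4678,-.1172)
import cv2,numpy as np
movel([.4678,-.1172,.2],rate=.15)
im,_=snapshot("scene"); cv2.imwrite("pics/t.png",cv2.resize(im[80:240,200:400],None,fx=3,fy=3)); print(sense()["time_s"])
E
```

```text
True [ 0.4721132  -0.0679343   0.08480149] 1.617584367662809
2.451369478041835 0.010675339032141592 11.4917
True [ 0.46743994 -0.11710355  0.08481618] 2.0236073827668704
3.430687451187 0.010729875474589168 14.4167
15.6917
```

View pics/t.png

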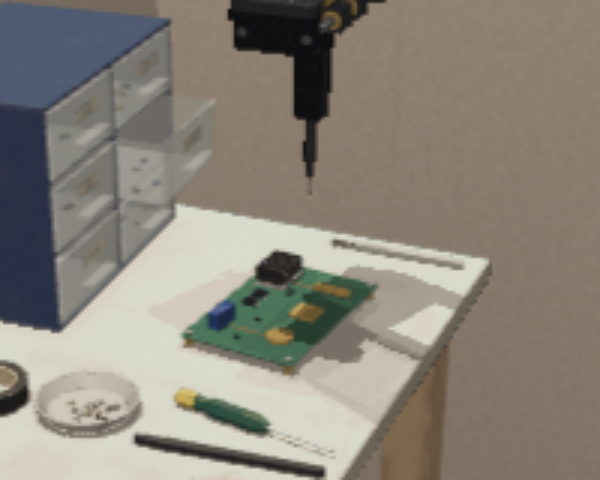

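Both touches registered force, and the probe is still upright with its tip at crop (309,190). Next it goes back into the stand.

```bash
python3 - <<'E'
from cell import *
import cv2
D=[1,0,0,0]; x,y=.5115,.2785
goto([x,y,.2],D); movel([x,y,.135],rate=.12)
r=movel([x,y,.072],rate=.03,stop_force=2.0); s=sense(); print(r,s["tool_pos"],s["ft_force"],s["time_s"])
if s["tool_pos"][2]<.085:
    set_gripper(.05); hold(.3); movel([x,y,.2],rate=.1)
im,_=snapshot("scene"); cv2.imwrite("pics/e.png",cv2.resize(im[180:300,140:280],None,fx=4,fy=4)); print(sense()["time_s"])
E
```

```text
True [0.51129632 0.27840095 0.07780348] [-0.34424115  0.45612303  2.2622994 ] 19.5333
22.1
```

View pics/e.png

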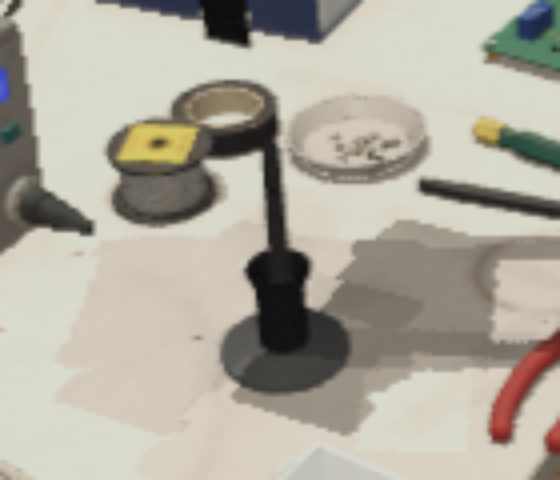

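The probe stands in the tube (tail at crop (268,140), mouth at (278,268)), released and near upright, with the gripper clear.

```bash
python3 -c "
from cell import *
hold(.5); print(hand_in())"
```

```text
the job is handed in; nothing more can be done
None
```

The probe touched the round contact, then the square one (2–3 N for about 0.7 s each), then went back tip down in its stand and was released; I handed the job in at about 23 s, but no verdict came back.

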